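# Prop open the wafer chest

### The arm

A 6-joint arm with a two-finger parallel gripper is mounted at the origin on the work surface. World frame = base frame: x ahead of the robot, y to its left, z up, the work surface at z = 0. Lengths are in mm, angles in rad, forces in N, time in s.
With the tool pointing down it reaches from about 275 to 750 mm from the base axis. Payload 10.2 kg.
Tool frame: the origin (TCP) lies midway between the tips of the shut fingers; the grasp point (between the pads) lies grip_depth behind it (grip_depth is the distance from the TCP to the grasp point, in mm); z points along the fingers, y is the line along which they close (so a half turn about z gives the same grasp; the last joint's range is limited). The gripper opens to 85 mm and grips with 20 to 120 N. Pads are 22 mm wide; open, the fingers measure 114 mm over their backs; the gripper's body (76 mm by 85 mm) begins 54 mm behind the grasp point. The pads swing forward as they close: fully open they stand 13 mm farther back than shut.
Start: joints at [-1.426, 0.313, 1.498, -0, 1.331, -0.223], TCP at [188.759, -489.899, 231.294] pointing down, gripper open.
Joint ranges: [-2.94, 2.94], [-0.97, 2.17], [0.19, 2.56], [-1.23, 4.37], [0.02, 3.11], [-2.88, 2.88]. Speed limits (rad/s): [2.39, 2.39, 3.01, 3.14, 3.14, 3.14].

### API

Orientations are given as a unit quaternion [w, x, y, z].
In Python, from rig import * gives the robot as it stands.
- The arm moves only by the tool servo_tool, never from a script. Its argument "commands" is a list of rows, each a list of 3 entries, a list of its own where there are three numbers: the gripper command: -1 is fully open, 1 is shut, values between are in proportion, then the shift along the tool's x, y, z in m, then the turn, a rotation vector about the tool's x, y, z in units of 6 degrees (1.0 is 6 degrees). In form: [[grip, [dx, dy, dz], [ax, ay, az]], ...]. A call has 1 to 10 rows; each row shifts and turns the commanded pose from where the row before left it, along the tool's axes as they then stand; what a row does not reach is not made up. A row lasts 1/12 s, in which the tool goes at most 41.7 mm and 7.16 degrees, less where a joint would pass 70% of its speed; a pose out of reach is approached as far as the arm can. A call is refused whole if a number of a shift passes 0.0417 or a number of a turn 1, either way. A call with a gripper value outside its range is refused whole. The fingers move at their own pace and stop on an object; "squeeze" is the grip in N (left out, the last holds). Time passes only in rows, so rows that do not move let the fingers close. It gives the time, the measured TCP pose, the force, the opening and the grip force at its end, in the units of the state.
- sense(): the state, without advancing time (a new reading comes with each control period).
- capture(name): name is "scene" or "top"; returns a dict with "pixels" (420x560x3 uint8, red, green, blue), "z_map" (420x560 float32, mm along the optical axis (not along the pixel's ray), 0 where there is no reading), "fx", "fy", "cx", "cy" (pixels), "distortion" ([k1, k2, p1, p2, k3] as OpenCV has them; the pictures are not rectified), "rvec" (rotation vector, rad) and "tvec" (3), from world to camera coordinates, as OpenCV has them. Camera axes: x right, y down, z forward; pixel columns grow to the right and rows downward; lengths in mm; the calibration is good to about 2 mm. A picture is of the moment at which its call begins.
- finish_job(): hands the job in; it is judged then, once.
The state is a dict: "time_s": time; "joints": joint angles; "dq": joint speeds; "tau": joint torques, N m; "eef_pos": TCP position; "ee_rot": TCP orientation; "force": force on the tool from outside, world axes, zero at the start; "wrist_torque": the same for the moment, N m; "grip_width": opening from 0.0 (shut) to 1.0 (fully open); "grip_force": force on a finger pad.
Only numpy, scipy, OpenCV 4.12 (cv2) and the standard library are available. Lean on these libraries where they do the work, as an engineer would, in place of code of your own. Each camera call takes 0.05 s, during which the arm holds its last target. There are 200 camera calls.

### The job

Prop open the wafer chest, the wooden one with the folding metal stay on its side: raise its lid as far as it goes (there is a handle at the front), and push the black knob at the stay's elbow back towards the hinge, past straight, until the stay locks. Leave the lid standing open on the locked stay.

Things in the scene. Friction and masses are not known exactly. Their poses are not given: they have to be found in the camera images.
- lid_handle (a point): Middle of the wafer chest lid's handle: level round steel bar, 12 mm thick, 45 mm before the lid's front edge, 96 mm free between its lugs. Moves with the lid. Lid shut: x level to the hinge, y along the bar away from the stay, z up; hinge line 215 mm along +x, 6 mm lower. Fixed wooden chest 170 deep, 240 wide, 110 high, lid 12 mm thick on top. Bar 0.32 m high with lid fully up.
- stay_knob (a point): Centre of the black knob, 18 mm thick, 45 long, sticking out level at the elbow of the stay (two 88 mm steel links, chest's -y side). Hangs low when shut; bulges forward as the lid rises. Locked: 80 mm before the hinge line (robot side), 64 above it, 157 sideways of the chest's middle. Lid a few degrees below full height: 30 to 60 mm further forward, up to 16 higher.
- lid (a joint): Lid angle, rad: 0 shut, 1.22 (70 degrees) fully up, stay straight; 1.21 resting on the locked stay. Lid 0.3 to 0.5 kg on a damped hinge (2.5 N m s/rad): let go unlocked within 2 degrees of full height it may linger, propped only by friction; lower, it sinks a few degrees a second and the stay folds again.
- stay (a joint): Elbow angle of the stay, rad: 0 folded (lid shut), 2.4 with the lid at 68 degrees, 2.815 straight, 3.075 locked at its stop past straight. A light push of a few N on the knob towards the hinge takes it there and raises the lid the last few degrees. Past straight the lid's weight keeps it locked.

How it is judged:
By the outcome, as a careful person would: the job done as asked, in the order asked, and still so for the second after the job is handed in, with the robot touching nothing.
It also fails if it takes over 45 s, if anything falls off the work surface, if the arm or the gripper's body presses on something with over 40 N, if the wrist force passes 120 N, or if a joint passes its speed limit or range.

## Working session

There is one attempt and no reset: what is moved stays moved. The work goes in short steps, Python scripts to look and compute and a tool call to move; the robot and the scene stay as the last step left them, time stands still between calls to the robot, and variables do not carry over. Pictures are saved under pics/ and viewed, at most 10 in all, crops included, and the job is handed in when it is done.

Besides the shell and the picture viewer there is one more tool, called by a JSON object that holds its "api" and its "payload". servo_tool: Moves the arm, as the interface text tells. Its arguments: {"type":"object","properties":{"commands":{"type":"array"},"squeeze":{"type":"number"}},"required":["commands"]}

```bash
ls; mkdir -p pics; cat > h.py <<'E'
from rig import *
import numpy as np, cv2
def cap(n):
    c=capture(n); c['K']=np.array([[c['fx'],0,c['cx']],[0,c['fy'],c['cy']],[0,0,1.]]); c['D']=np.array(c['distortion'],float)
    c['R']=cv2.Rodrigues(np.array(c['rvec'],float))[0]; c['t']=np.array(c['tvec'],float).reshape(3); return c
def world(c):
    h,w=c['z_map'].shape; u,v=np.meshgrid(np.arange(w),np.arange(h))
    n=cv2.undistortPoints(np.stack([u,v],-1).reshape(-1,1,2).astype(float),c['K'],c['D']).reshape(h,w,2)
    P=np.dstack([n,np.ones((h,w))])*c['z_map'][...,None]
    W=(P-c['t'])@c['R']; W[c['z_map']==0]=np.nan; return W
E
python3 - <<'E'
from h import *
s,t=cap("scene"),cap("top")
for n,c in (('scene',s),('top',t)):
    np.savez(''+n+'.npz',W=world(c),px=c['pixels']); cv2.imwrite(f'pics/{n}0.png',c['pixels'][...,::-1])
    print(n,-c['R'].T@c['t'])
print(sense())
E
```

```text
pics
scene [898.84944065 385.93862267 472.21404176]
top [485.82751927 -55.04860295 995.72944885]
{'time_s': 0.1, 'joints': array([-1.42638890e+00,  3.13369633e-01,  1.49834104e+00,  2.26671209e-05,
        1.33100160e+00, -2.23395241e-01]), 'dq': array([-0.00070931, -0.00059174, -0.00157481,  0.00033   ,  0.00086105,
        0.00045398]), 'tau': array([ 3.20072118e-03, -4.12898970e+01, -2.60142553e+01, -1.23519553e-04,
        3.02592096e-03,  1.70916184e-05]), 'eef_pos': array([ 188.73569526, -489.66385374,  230.8123521 ]), 'ee_rot': array([-5.58938364e-04,  9.83138092e-01,  1.82863823e-01,  3.31024962e-05]), 'force': array([ 0.16941182, -0.04757379, -0.77079316]), 'wrist_torque': array([ 0.02689263, -0.0083061 ,  0.00420368]), 'grip_force': 0.0, 'grip_width': 1.0039612134917464}
```

View pics/scene0.png

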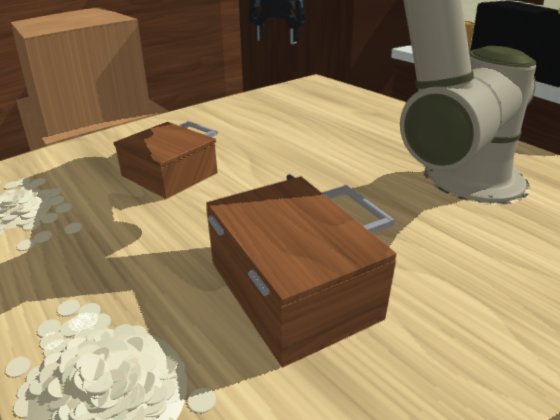

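View pics/top0.png

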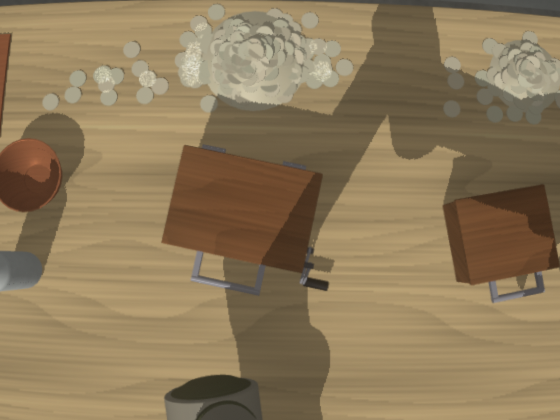

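The scene view shows the big chest with its hinges at the far side. In the top view its lid has corners near (185,146), (322,173), (302,272) and (163,243). The handle bar runs (194,278)–(260,291), and the stay with its black knob is at (316,284).

```bash
cat > m.py <<'E'
from h import *
d=np.load('top.npz');W=d['W'];px=d['px'].astype(int)
v,u=np.mgrid[:420,:560]
roi=(u>150)&(u<335)&(v>135)&(v<305)
lid=roi&(abs(W[...,2]-122)<6)&(px[...,0]-px[...,2]>25)
P=W[lid];r=cv2.minAreaRect(P[:,:2].astype(np.float32));print('lid',r,np.median(P[:,2]),lid.sum());print(cv2.boxPoints(r))
grey=(px.max(-1)-px.min(-1)<35)
bar=roi&grey&(W[...,2]>100)&(W[...,2]<135)&(v>250)&(u<275)
P=W[bar];print('bar',len(P),P.min(0),P.max(0));r=cv2.minAreaRect(P[:,:2].astype(np.float32));print(r,np.median(P[:,2]));print(cv2.boxPoints(r))
k=(px.max(-1)<60)&(u>298)&(u<335)&(v>272)&(v<295)
P=W[k];print('knob',len(P),np.nanmedian(P,0),np.nanpercentile(P[:,2],[5,50,95]));r=cv2.minAreaRect(P[:,:2].astype(np.float32));print(r)
E
python3 m.py
```

```text
lid ((540.6856689453125, 5.5832061767578125), (254.6796417236328, 220.7631378173828), 79.06185913085938) 122.08280395123909 14462
[[ 408.14685   -98.49838 ]
 [ 624.8993   -140.38799 ]
 [ 673.2245    109.664795]
 [ 456.47205   151.5544  ]]
bar 821 [423.11267793 -32.74796025 110.51902602] [493.73007781  89.51376561 126.49304859]
((459.4898681640625, 29.057743072509766), (116.55643463134766, 52.2390251159668), 79.15589904785156) 120.74232786335723
[[422.8725   -23.265732]
 [474.17865  -33.09384 ]
 [496.10724   81.38122 ]
 [444.8011    91.20933 ]]
knob 166 [ 440.17792005 -123.03893607   40.9815179 ] [37.39787519 40.9815179  44.39730893]
((440.30450439453125, -122.65504455566406), (40.18060302734375, 14.247291564941406), 79.71488952636719)
```

{"api": "servo_tool", "payload": {"commands": [[0.1,[0,0,0],[0,0,-0.967]],[0.1,[0,0,0],[0,0,-0.967]],[0.1,[0,0,0],[0,0,-0.967]],[0.1,[0,0,0],[0,0,-0.967]],[0.1,[0,0,0],[0,0,-0.967]],[0.1,[0,0,0],[0,0,-0.967]],[0.1,[0,0,0],[0,0,-0.967]],[0.1,[0,0,0],[0,0,-0.967]],[0.1,[0,0,0],[0,0,-0.967]],[0.1,[0,0,0],[0,0,-0.967]]], "squeeze": 20}}

```text
time_s: 0.93
eef_pos: [188.7, -489.7, 231.0]
ee_rot: [-0.0, 0.77, 0.639, 0.0]
force: [-0.2, -1.0, 0.3]
grip_width: 0.45
grip_force: 0.0
```

```bash
cat > st.py <<'E'
from h import *
import rig
from scipy.spatial.transform import Rotation as Ro
d=np.array([.982,-.188,0]);e=np.array([.188,.982,0])
def st():
    s=sense();p=s['eef_pos'];q=s['ee_rot'];M=Ro.from_quat([q[1],q[2],q[3],q[0]]).as_matrix()
    print('t',round(s['time_s'],2),'s,l,z',np.round([p@d,p@e,p[2]],1),'F sl z',np.round([s['force']@d,s['force']@e,s['force'][2]],1),'w',round(s['grip_width'],3),'gf',round(s['grip_force'],1))
    print('tool axes in (s,l,z) rows x,y,z:',np.round((np.stack([d,e,[0,0,1]])@M).T,3).tolist(),np.round(s['joints'],2))
if __name__=='__main__':
    st();print([ (k,getattr(rig,k)) for k in dir(rig) if not k.startswith('_') and isinstance(getattr(rig,k),(int,float,dict,list,tuple))])
E
python3 st.py
```

```text
t 0.93 s,l,z [ 277.4 -445.4  231. ] F sl z [-0.  -1.1  0.3] w 0.45 gf 0.0
tool axes in (s,l,z) rows x,y,z: [[-0.004, 1.0, 0.001], [1.0, 0.004, -0.0], [-0.0, 0.001, -1.0]] [-1.43  0.31  1.5  -0.    1.33 -1.24]
[('grip_depth', 18.700000000000003)]
```

{"api": "servo_tool", "payload": {"commands": [[0.1,[0.04,0.0106,0],[0,0,0]],[0.1,[0.04,0.0106,0],[0,0,0]],[0.1,[0.04,0.0106,0],[0,0,0]],[0.1,[0.04,0.0106,0],[0,0,0]],[0.1,[0.04,0.0106,0],[0,0,0]],[0.1,[0.04,0.0106,0],[0,0,0]],[0.1,[0.04,0.0106,0],[0,0,0]],[0.1,[0.04,0.0106,0],[0,0,0]],[0.1,[0.04,0.0106,0],[0,0,0]],[0.1,[0.04,0.0106,0],[0,0,0]]]}}

```text
time_s: 1.77
eef_pos: [368.8, -115.1, 231.3]
ee_rot: [0.0, 0.771, 0.637, 0.0]
force: [0.5, -0.3, -1.4]
grip_width: 0.452
grip_force: 0.0
```

{"api": "servo_tool", "payload": {"commands": [[0.1,[0.04,0.0106,0],[0,0,0]],[0.1,[0.04,0.0106,0],[0,0,0]],[0.1,[0.04,0.0106,0],[0,0,0]],[0.1,[0.04,0.0106,0],[0,0,0]],[0.1,[0,0,0],[0,0,0]],[0.1,[0,0,0],[0,0,0]]]}}

```text
time_s: 2.27
eef_pos: [440.5, 33.5, 230.8]
ee_rot: [-0.0, 0.77, 0.638, -0.0]
force: [0.3, -0.1, -0.0]
grip_width: 0.452
grip_force: 0.0
```

```bash
python3 st.py
```

```text
t 2.27 s,l,z [426.2 115.7 230.8] F sl z [ 0.3 -0.  -0. ] w 0.452 gf 0.0
tool axes in (s,l,z) rows x,y,z: [[-0.003, 1.0, -0.0], [1.0, 0.003, -0.001], [-0.001, -0.0, -1.0]] [-0.19  0.13  1.73 -0.    1.28 -0.  ]
[('grip_depth', 18.700000000000003)]
```

{"api": "servo_tool", "payload": {"commands": [[0.1,[0,0,0.034],[0,0,0]],[0.1,[0,0,0.034],[0,0,0]],[0.1,[0,0,0.034],[0,0,0]],[0.1,[0,0,0.034],[0,0,0]],[0.1,[0,0,0],[0,0,0]],[1,[0,0,0],[0,0,0]],[1,[0,0,0],[0,0,0]],[1,[0,0,0],[0,0,0]],[1,[0,0,0],[0,0,0]],[1,[0,0,0],[0,0,0]]], "squeeze": 30}}

```text
time_s: 3.1
eef_pos: [438.8, 31.6, 96.9]
ee_rot: [-0.001, 0.771, 0.637, -0.002]
force: [-13.8, -2.5, 5.2]
grip_width: 0.125
grip_force: 29.2
```

```bash
python3 st.py; python3 - <<'E'
import numpy as np
for a in range(0,75,7):
    r=np.radians(a); print(a, np.round([640.6-215*np.cos(r)-6*np.sin(r),110-18.7+215*np.sin(r)+6*np.cos(r)],1))
E
```

```text
t 3.1 s,l,z [424.9 113.5  96.9] F sl z [-13.1  -5.1   5.2] w 0.125 gf 29.2
tool axes in (s,l,z) rows x,y,z: [[0.001, 1.0, -0.001], [1.0, -0.001, -0.004], [-0.004, -0.001, -1.0]] [-0.19  0.3   1.91 -0.    0.94 -0.  ]
[('grip_depth', 18.700000000000003)]
0 [425.6  97.3]
7 [426.5 123.5]
14 [430.5 149.1]
21 [437.7 174. ]
28 [447.9 197.5]
35 [461.  219.5]
42 [476.8 239.6]
49 [495.  257.5]
56 [515.4 272.9]
63 [537.6 285.6]
70 [561.4 295.4]
```

```bash
python3 -c "
import numpy as np
r=np.radians(np.arange(0,71,3.5));s=-215*np.cos(r)+6*np.sin(r);z=215*np.sin(r)+6*np.cos(r)
print(np.round(np.c_[np.diff(s),np.diff(z)],1).tolist(),s[-1]-s[0],z[-1]-z[0])"
```

```text
[[0.8, 13.1], [1.6, 13.0], [2.4, 12.9], [3.1, 12.8], [3.9, 12.5], [4.7, 12.3], [5.4, 12.0], [6.1, 11.6], [6.8, 11.2], [7.5, 10.8], [8.2, 10.3], [8.8, 9.8], [9.3, 9.2], [9.9, 8.6], [10.4, 8.0], [10.9, 7.4], [11.3, 6.7], [11.7, 6.0], [12.0, 5.3], [12.3, 4.5]] 147.10382490969664 198.0860343289243
```

{"api": "servo_tool", "payload": {"commands": [[1,[0,0.0008,-0.0131],[0,0,0]],[1,[0,0.0016,-0.013],[0,0,0]],[1,[0,0.0024,-0.0129],[0,0,0]],[1,[0,0.0031,-0.0128],[0,0,0]],[1,[0,0.0039,-0.0125],[0,0,0]],[1,[0,0.0047,-0.0123],[0,0,0]],[1,[0,0.0054,-0.012],[0,0,0]],[1,[0,0.0061,-0.0116],[0,0,0]],[1,[0,0.0068,-0.0112],[0,0,0]],[1,[0,0.0075,-0.0108],[0,0,0]]]}}

```text
time_s: 3.93
eef_pos: [477.8, 24.1, 218.9]
ee_rot: [-0.004, 0.771, 0.637, -0.004]
force: [-23.9, -0.7, 3.5]
grip_width: 0.123
grip_force: 29.7
```

```bash
python3 st.py
```

```text
t 3.93 s,l,z [464.6 113.5 218.9] F sl z [-23.4  -5.1   3.5] w 0.123 gf 29.7
tool axes in (s,l,z) rows x,y,z: [[0.001, 1.0, -0.002], [1.0, -0.001, -0.011], [-0.011, -0.002, -1.0]] [-0.19  0.23  1.64 -0.    1.28 -0.  ]
[('grip_depth', 18.700000000000003)]
```

{"api": "servo_tool", "payload": {"commands": [[1,[0,0.0072,-0.0103],[0,0,0]],[1,[0,0.0078,-0.0098],[0,0,0]],[1,[0,0.0088,-0.0092],[0,0,0]],[1,[0,0.0099,-0.0086],[0,0,0]],[1,[0,0.0104,-0.008],[0,0,0]],[1,[0,0.0109,-0.0074],[0,0,0]],[1,[0,0.0113,-0.0067],[0,0,0]],[1,[0,0.0117,-0.006],[0,0,0]]]}}

```text
time_s: 4.6
eef_pos: [556.1, 9.0, 289.0]
ee_rot: [-0.0, 0.771, 0.637, -0.001]
force: [-22.0, 0.9, 19.3]
grip_width: 0.128
grip_force: 30.9
```

```bash
python3 st.py
```

```text
t 4.6 s,l,z [544.4 113.4 289. ] F sl z [-21.7  -3.3  19.3] w 0.128 gf 30.9
tool axes in (s,l,z) rows x,y,z: [[0.001, 1.0, -0.002], [1.0, -0.001, -0.002], [-0.002, -0.002, -1.0]] [-0.19  0.35  1.3  -0.    1.5  -0.  ]
[('grip_depth', 18.700000000000003)]
```

{"api": "servo_tool", "payload": {"commands": [[1,[0,0.009,-0.006],[0,0,0]],[1,[0,0.009,-0.005],[0,0,0]],[1,[0,0,0],[0,0,0]]]}}

```text
time_s: 4.85
eef_pos: [576.4, 5.1, 298.7]
ee_rot: [0.002, 0.771, 0.637, 0.001]
force: [-4.0, -0.2, 8.1]
grip_width: 0.124
grip_force: 30.4
```

```bash
cat > kn.py <<'E'
from st import *
import sys
st()
c=cap('top');W=world(c);px=c['pixels'].astype(int)
S=np.dstack([W@d,W@e,W[...,2]])
k=(px.max(-1)<60)&(S[...,1]<-15)&(S[...,1]>-75)&(S[...,0]>430)&(S[...,0]<620)&(S[...,2]>20)&(S[...,2]<240)
print('knob',k.sum(),np.nanmedian(S[k],0) if k.any() else '')
# lid angle from wood points
w=(px[...,0]-px[...,2]>25)&(S[...,1]>0)&(S[...,1]<60)&(S[...,2]>130)&(S[...,2]<300)&(S[...,0]>500)&(S[...,0]<660)
if w.sum()>50:
    f=cv2.fitLine(S[w][:,[0,2]].astype(np.float32),cv2.DIST_HUBER,0,.01,.01).ravel();print('lid angle',w.sum(),np.degrees(np.arctan2(-f[1],f[0])),f)
if len(sys.argv)>1: cv2.imwrite(f'pics/{sys.argv[1]}.png',c['pixels'][...,::-1]); cv2.imwrite(f'pics/{sys.argv[1]}s.png',cap('scene')['pixels'][...,::-1])
E
python3 kn.py up1
```

```text
t 4.85 s,l,z [565.1 113.4 298.7] F sl z [-3.9 -1.   8.1] w 0.124 gf 30.4
tool axes in (s,l,z) rows x,y,z: [[0.002, 1.0, -0.0], [1.0, -0.002, 0.004], [0.004, -0.0, -1.0]] [-0.19  0.39  1.21 -0.    1.53 -0.  ]
knob 238 [531.98177924 -37.93466343 194.86550388]
lid angle 1035 67.820854 [ 3.7750375e-01 -9.2600805e-01  6.1233673e+02  2.0885562e+02]
```

{"api": "servo_tool", "payload": {"commands": [[1,[0,0.004,-0.0012],[0,0,0]],[1,[0,0.003,-0.001],[0,0,0]],[1,[0,0.003,-0.001],[0,0,0]],[1,[0,0,0],[0,0,0]],[1,[0,0,0],[0,0,0]]]}}

```text
time_s: 5.37
eef_pos: [583.8, 3.7, 301.1]
ee_rot: [-0.0, 0.771, 0.637, -0.001]
force: [-15.6, 1.1, 7.0]
grip_width: 0.128
grip_force: 30.7
```

```bash
python3 kn.py up2
```

```text
t 5.37 s,l,z [572.6 113.4 301.1] F sl z [-15.6  -1.9   7. ] w 0.128 gf 30.7
tool axes in (s,l,z) rows x,y,z: [[0.001, 1.0, -0.001], [1.0, -0.001, -0.002], [-0.002, -0.001, -1.0]] [-0.19  0.41  1.18 -0.    1.55 -0.  ]
knob 192 [552.21591701 -40.83979349 187.57008687]
lid angle 930 69.66942 [ 3.4743610e-01 -9.3770367e-01  6.0935889e+02  2.2729871e+02]
```

View pics/up2.png

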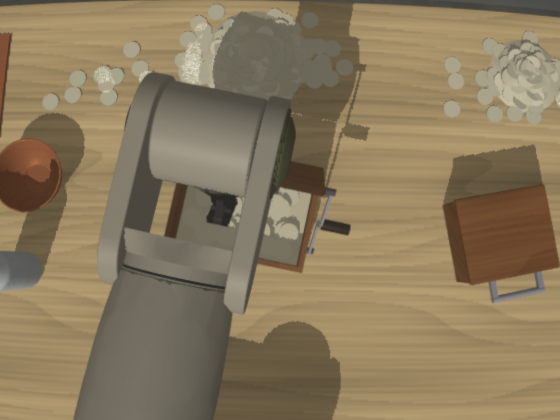

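View pics/up2s.png

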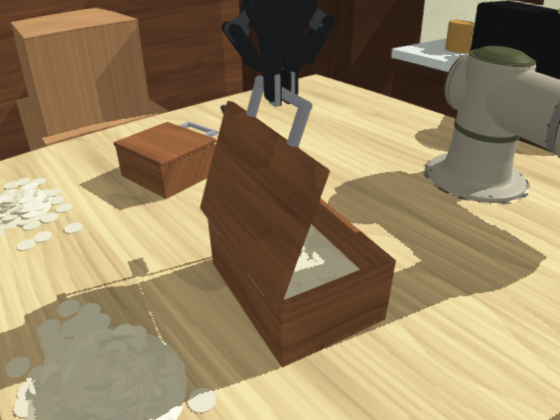

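The lid is at its stop: it measures 69.7° and the stop force is felt. The top view shows the knob around (337,227), nearly straight. I'll release the bar and go to the front of the knob.

{"api": "servo_tool", "payload": {"commands": [[0.35,[0,0,0],[0,0,0]],[0.35,[0,0,0],[0,0,0]],[0.35,[0,0,0],[0,0,0]],[0.35,[0,0,-0.03],[0,0,0]],[0.35,[0,0,-0.03],[0,0,0]],[1,[-0.034,-0.0236,0],[0,0,0]],[1,[-0.034,-0.0236,0],[0,0,0]],[1,[-0.034,-0.0236,0],[0,0,0]],[1,[-0.034,-0.0236,0],[0,0,0]],[1,[-0.034,-0.0236,0],[0,0,0]]]}}

```text
time_s: 6.3
eef_pos: [436.4, -141.6, 358.5]
ee_rot: [0.001, 0.771, 0.637, 0.0]
force: [0.7, -0.2, 0.7]
grip_width: -0.003
grip_force: 0.0
```

```bash
python3 kn.py
```

```text
t 6.3 s,l,z [455.1 -57.  358.5] F sl z [ 0.7 -0.1  0.7] w -0.003 gf 0.0
tool axes in (s,l,z) rows x,y,z: [[0.001, 1.0, -0.001], [1.0, -0.001, 0.002], [0.002, -0.001, -1.0]] [-0.57  0.1   1.43 -0.    1.61 -0.38]
knob 243 [551.04751507 -37.95833677 187.15450632]
lid angle 1074 68.99758 [ 3.5840726e-01 -9.3356532e-01  6.1168359e+02  2.1944759e+02]
```

{"api": "servo_tool", "payload": {"commands": [[1,[0,0,0.04],[0,0,0]],[1,[0,0,0.04],[0,0,0]],[1,[0,0,0.04],[0,0,0]],[1,[0,0,0.04],[0,0,0]],[1,[0,0,0.04],[0,0,0]],[1,[0,0.025,0],[0,0,0]],[1,[0,0.025,0],[0,0,0]],[1,[0,0.012,0],[0,0,0]],[1,[0,0.008,0],[0,0,0]],[1,[0,0.005,0],[0,0,0]]]}}

```text
time_s: 7.18
eef_pos: [512.3, -155.2, 158.0]
ee_rot: [0.0, 0.771, 0.637, 0.0]
force: [-1.0, 0.2, -0.0]
grip_width: 0.004
grip_force: 0.3
```

```bash
python3 kn.py p1
```

```text
t 7.18 s,l,z [532.3 -56.  158. ] F sl z [-1. -0. -0.] w 0.004 gf 0.3
tool axes in (s,l,z) rows x,y,z: [[0.001, 1.0, -0.0], [1.0, -0.001, 0.001], [0.001, -0.0, -1.0]] [-0.51  0.4   1.57 -0.    1.17 -0.32]
knob 24 [495.64345463 -43.89977442 231.44380182]
lid angle 1087 69.3897 [ 3.5200977e-01 -9.3599629e-01  6.1759454e+02  2.0390182e+02]
```

{"api": "servo_tool", "payload": {"commands": [[1,[0,0.003,0],[0,0,0]],[1,[0,0.003,0],[0,0,0]],[1,[0,0.002,0],[0,0,0]],[1,[0,0,0],[0,0,0]]]}}

```text
time_s: 7.62
eef_pos: [518.2, -156.1, 157.6]
ee_rot: [-0.002, 0.771, 0.637, -0.001]
force: [-9.2, 1.0, 4.3]
grip_width: 0.0
grip_force: 4.7
```

{"api": "servo_tool", "payload": {"commands": [[1,[0,0.002,0],[0,0,0]],[1,[0,0.002,0],[0,0,0]],[1,[0,0,0],[0,0,0]]]}}

```text
time_s: 7.87
eef_pos: [519.3, -156.4, 157.1]
ee_rot: [-0.005, 0.771, 0.637, -0.004]
force: [-25.7, 4.6, 9.7]
grip_width: 0.003
grip_force: 13.2
```

The push ended hard against the stop at s ≈ 539. That fits the knob at its locked place, so I'll back off and check.

{"api": "servo_tool", "payload": {"commands": [[1,[0,-0.01,0],[0,0,0]],[1,[0,-0.03,0],[0,0,0]],[1,[0,-0.04,0],[0,0,0]],[1,[-0.02,-0.03,-0.04],[0,0,0]],[1,[-0.04,0,-0.04],[0,0,0]],[1,[-0.04,0,-0.04],[0,0,0]],[1,[-0.04,0,0],[0,0,0]],[1,[-0.04,0,0],[0,0,0]],[1,[0,0,0],[0,0,0]],[1,[0,0,0],[0,0,0]]]}}

```text
time_s: 8.7
eef_pos: [392.3, -290.6, 247.4]
ee_rot: [-0.0, 0.772, 0.636, 0.0]
force: [0.7, 0.7, 0.2]
grip_width: 0.001
grip_force: 0.0
```

{"api": "servo_tool", "payload": {"commands": [[1,[0,0,0],[0,0,0]],[1,[0,0,0],[0,0,0]],[1,[0,0,0],[0,0,0]],[1,[0,0,0],[0,0,0]],[1,[0,0,0],[0,0,0]],[1,[0,0,0],[0,0,0]],[1,[0,0,0],[0,0,0]],[1,[0,0,0],[0,0,0]],[1,[0,0,0],[0,0,0]],[1,[0,0,0],[0,0,0]]]}}

```text
time_s: 9.53
eef_pos: [392.9, -289.3, 247.5]
ee_rot: [-0.0, 0.771, 0.637, 0.0]
force: [0.1, 0.5, -0.5]
grip_width: -0.0
grip_force: 0.0
```

```bash
python3 kn.py end
```

```text
t 9.53 s,l,z [ 440.2 -210.2  247.5] F sl z [ 0.   0.5 -0.5] w -0.0 gf 0.0
tool axes in (s,l,z) rows x,y,z: [[0.001, 1.0, 0.0], [1.0, -0.001, -0.0], [-0.0, 0.0, -1.0]] [-0.88  0.22  1.58  0.    1.35 -0.69]
knob 241 [559.5768241  -38.25395836 181.86080631]
lid angle 1138 68.46307 [ 3.6710075e-01 -9.3018121e-01  6.1122736e+02  2.1689249e+02]
```

View pics/end.png

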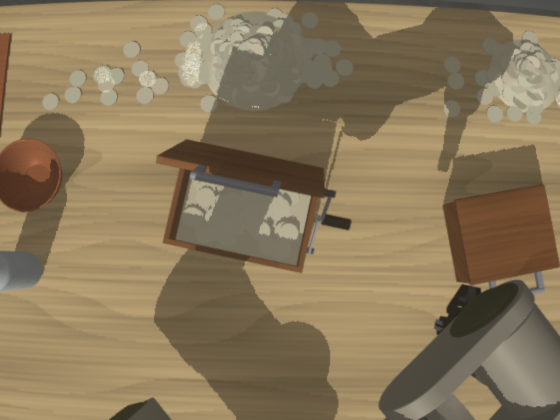

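The picture shows the lid standing up and the knob at (337,222). It measures 560 mm along and about 173 mm high, against 560.6 and 174 expected when locked. The arm is clear.

```bash
python3 -c "
from rig import *
print(finish_job())"
```

```text
the job is handed in; nothing more can be done
None
```

The wafer chest's lid stands open on its locked stay, with the arm clear of it, and the job was handed in about 9.5 s into the 45 s allowed.

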